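Unlock the tool chest's dial padlock and hold it up

ROBOT

A 7-joint arm with a two-finger parallel gripper is mounted at the origin on the work surface. World frame = base frame: x ahead of the robot, y to its left, z up, the work surface at z = 0. Lengths are in m, angles in rad, forces in N, time in s.
With the tool pointing down it reaches from about 0.35 to 0.775 m from the base axis. Payload 3.1 kg.
Tool frame: the origin (TCP) lies midway between the tips of the shut fingers; the grasp point (between the pads) lies 19 mm behind it; z points along the fingers, y is the direction in which the jaws open and shut (so a half turn about z gives the same grasp; the last joint's range is limited). The gripper opens to 85 mm and grips with 20 to 120 N. Pads are 22 mm wide; open, the fingers measure 114 mm over their backs; the gripper's body (76 mm by 85 mm) begins 54 mm behind the grasp point. The pads swing forward as they close: fully open they stand 13 mm farther back than shut.
Start: joints at [1.151, 0.311, 0.014, 1.512, -0.004, 1.319, -0.027], TCP at [0.203, -0.511, 0.231] pointing down, gripper open.
Joint ranges: [-2.7, 2.7], [-0.3, 1.91], [-1.27, 1.3], [0.12, 2.57], [-1.44, 4.58], [0.2, 2.03], [-3.05, 3.05]. Speed limits (rad/s): [2.79, 2.79, 3.14, 3.14, 3.14, 3.14, 3.14].

INTERFACE

Orientations are given as a rotation vector (axis times angle).
In Python, from workcell import ctrl gives the robot as it stands.
- The arm moves only by the shell command python3 -m jog 'ROWS' [OPENING] [FORCE]. ROWS is text: rows parted by semicolons, each of 4 numbers parted by spaces: the shift along the world's x, y, z in cm, then the turn about the world's z in rad. A call has 1 to 10 rows; each row is the pose to reach, as a shift and turn from the pose commanded when the call began; what a row does not reach only later rows make up. A row lasts 1/8 s, in which the tool goes at most 62.5 mm and 10.7 degrees, less where a joint would pass 70% of its speed; a pose out of reach is approached as far as the arm can. A call with a gripper value outside its range is refused whole. OPENING is the finger opening in cm, from 0 to 8.54, set as the call begins (- or left out, the last holds). The fingers move at their own pace and stop on an object; FORCE is the grip in N (left out, the last holds). Time passes only in rows, so rows that repeat a pose let the fingers close. It gives the time, the measured TCP pose, the force and the opening at its end, in the units of the state.
- ctrl.read_state(): the state, without advancing time (a new reading comes with each control period).
- ctrl.read_camera(name): name is "scene" or "side" or "wrist"; returns a dict with "pixels" (400x640x3 uint8, red, green, blue), "K" (3x3 intrinsics, pixels), "cam_to_world" (4x4, takes a point from camera to world coordinates); the wrist camera has in their place "mount" (4x4, takes a point from camera to tool coordinates, whose origin is the TCP and whose axes are the flange's). Camera axes: x right, y up, looking along -z (the intrinsics and any distortion apply to the point x, -y, -z); pixel columns grow to the right and rows downward; lengths in m; the calibration is good to about 2 mm. A picture is of the moment at which its call begins: read the wrist's pose just before it. There is no depth.
- ctrl.close_job(): hands the job in, once; it reports no verdict.
The state is a dict: "t": time; "q": joint angles; "joint_velocities": joint speeds; "joint_torque": joint torques, N m; "position": TCP position; "tcp_rot": TCP orientation; "ft_force": force on the tool from outside, world axes, zero at the start; "ft_torque": the same for the moment, N m; "finger_gap": opening from 0.0 (shut) to 1.0 (fully open).
Only numpy, scipy, OpenCV 4.12 (cv2) and the standard library are available. Lean on these libraries where they do the work, as an engineer would, in place of code of your own. Each camera call takes 0.05 s, during which the arm holds its last target.

TASK

Unlock the tool chest for the woodshop class: turn the padlock's dial through its clicks until its white pointer points at the red mark, then pull the shackle fully open, towards the chest's front, while the lock still lies in its rest. Then lift the open lock off the hasp and finish while holding it up for all to see, level and dial up, about 15 cm above the lid, with nothing but the gripper carrying it; do not put it down or let go. Leave the other things where they are.

Things in the scene. Friction and masses are not known exactly. Their poses are not given: they have to be found in the camera images.
- chest: Low tool chest fixed to the bench, plywood with a blue lid: 220 (x) x 340 (y) x 85 mm high. Origin: centre of its underside; x points to its back, z up; its front, with the steel hasp strap, faces -x (the robot's side). The padlock lies on the lid, its origin at chest (20, 0, 85) mm, same axes as the chest.
- rest (a point): Point on the lid under the lock's origin (as it starts). The rest: black rubber stops about 1 mm clear of the lock's case: a rear wall 14 mm high, a front lip 26 mm wide and 8 mm high between the shackle's legs, and four stops 9 mm high beside the case's sides near its corners; the middle 50 mm of each side (y = +30, -30) is free for fingers. Axes as the chest.
- hasp (a point): Hasp tongue's top, 31 mm above the lid, 63.5 mm from the lock's origin towards -x. A steel hook fixed to the lid between the shackle's legs: post 9 x 14 mm at its rear, tongue 41 (x) x 14 (y) x 6 mm reaching to -x over the closed shackle's bow. So the lock lifts off only once the shackle is pulled out; then straight up. Axes as the chest.
- lock: Loose padlock, brass case 72 (x) x 60 (y) x 26 mm (z), about 0.5 kg in all, lying flat, dial on top. Origin: centre of the case's underside, below the dial's axis; z up, -x towards the shackle. On the case's top twelve marks ring the dial at 30 degree steps: the one towards the shackle (-x) is red and larger, the others white.
- dial (a joint): Dial angle about the lock's z axis, rad, counter-clockwise from above positive. 0: white pointer at the red mark (lock -x), the only place where the shackle comes free (within about 0.2 rad). Starts between 0.7 and 2.4, so turn it clockwise. It clicks and tends to rest at every 30 degrees (0.524 rad); turning takes up to 0.1 N m. Range -1.6 to 3.3.
- dial_grip (a point): Middle of the dial's black grip bar, on the dial's axis, 42.5 mm above the lock's underside. Bar 42 long, 12 wide, 24 mm high, its top at 54.5 mm; the dial plate under it (44 mm across) tops at 30.5 mm above the lock's underside. A white stripe on half of the bar's top is the pointer. Axes turn with the dial: pointer end -x, width along y.
- shackle (a joint): How far the shackle is pulled out of the case along lock -x, m: 0 locked, 0.026 fully open (stop). Pulling takes about 2 N once the dial is set; it stays where it is left.
- shackle_grip (a point): Midway between the shackle's two steel legs, 55 mm from the lock's origin to -x when closed, 15 mm above its underside; moves with the shackle, axes as the lock. Legs 9 mm thick along x at y = +19 and -19 mm (47 mm over the outsides), straight from x = -36 to -68 mm, bow to -84.5 mm. Pinch both legs together from above, fingers outside them.
- tape: Bystander: green roll of tape, 80 mm across, 24 mm high, lying on the lid. Origin: centre of its underside.
- offcut: Bystander: wood offcut 70 x 35 x 20 mm on the lid. Origin: centre of its underside.
- tin: Bystander: open steel tin, 74 mm across, 100 mm high. Origin: centre of its underside.
- glue: Bystander: white glue bottle, 60 mm across, 170 mm high. Origin: centre of its underside.
- sanding_block: Bystander: cork sanding block 110 x 65 x 30 mm. Origin: centre of its underside.
- mallet: Bystander: wooden-handled mallet 280 mm long with a black head, lying on the bench. Origin: near its middle.
Mind the look-alikes: they are no part of the job. What is shaped like the lock but pink or purple is not meant.

How it is judged:
On the way, in this order (a step that is already met when the one before it is completed fails the run):
1. the dial's pointer is at the red mark (within 0.2 rad), the shackle still in (value of joint dial between -0.2 and 0.2 rad and value of joint shackle below 0.006 m), for 0.2 s.
2. the shackle is pulled open (more than 20 of 26 mm) while the lock lies in its rest (value of joint shackle above 0.02 m and z of lock in the frame of chest below 0.095 m), for 0.2 s.
At the end, for the whole second after the job is handed in: The lock is held still in the gripper (finger force over 2 N), its underside more than 100 mm above the chest's lid, dial up within 0.35 rad, its shackle still at least 18 mm out, touching the chest nowhere (value of joint shackle above 0.018 m and height (world z) of lock above 0.185 m and angle between lock's own z axis and vertical below 0.35 rad and linear speed of lock below 0.05 m/s and contact force between lock and the fingers above 2 N and contact force between lock and chest below 0.1 N); the arm keeps its last pose, push and grip.
It fails at once if a bystander is moved by more than 30 mm (distance of any of tin, glue, sanding_block, mallet, tape, offcut from where it was at the start of the episode above 0.03 m).
It also fails if it takes over 70 s, if anything falls off the work surface, if the arm or the gripper's body presses on something with over 40 N, if the wrist force passes 120 N, or if a joint passes its speed limit or range.

## Working session

There is one attempt and no reset: what is moved stays moved. The work goes in short steps, Python scripts to look and compute and a shell command to move; the robot and the scene stay as the last step left them, time stands still between calls to the robot, and variables do not carry over. Pictures are saved under pics/ and viewed, and the job is handed in when it is done.

```bash
mkdir -p pics; ls; python3 - <<'E'
from workcell import ctrl
import cv2
s=ctrl.read_state()
print({k:(v if not hasattr(v,'__len__') else [round(float(x),3) for x in v]) for k,v in s.items()})
for n in ("scene","side","wrist"):
    c=ctrl.read_camera(n); cv2.imwrite(f"pics/{n}0.png",c["pixels"][:,:,::-1]); print(n,c["K"].tolist() if hasattr(c["K"],'tolist') else c["K"],[k for k in c]); print(c.get("cam_to_world",c.get("mount")))
E
```

```text
pics
{'t': 0.0, 'q': [1.151, 0.312, 0.014, 1.513, -0.004, 1.319, -0.027], 'joint_velocities': [-0.0, -0.003, 0.001, 0.002, -0.001, -0.001, -0.0], 'joint_torque': [0.001, -37.991, 0.146, -23.059, 0.012, 0.014, 0.0], 'position': [0.203, -0.511, 0.23], 'tcp_rot': [-3.083, -0.59, 0.001], 'ft_force': [1.045, -0.491, 0.43], 'ft_torque': [0.008, 0.003, -0.009], 'finger_gap': 0.9995957673556847}
scene [[383.6582238345417, 0.0, 317.8254851111943], [0.0, 383.6582238345417, 200.90478823711948], [0.0, 0.0, 1.0]] ['pixels', 'K', 'cam_to_world']
[[ 0.70288509 -0.57625023  0.41699906  1.0094631 ]
 [ 0.7111711   0.5580172  -0.42761252 -0.51407833]
 [ 0.01371917  0.59712015  0.80203448  1.14845991]
 [ 0.          0.          0.          1.        ]]
side [[494.4735647512912, 0.0, 320.6819982706562], [0.0, 494.4735647512912, 199.49674555313635], [0.0, 0.0, 1.0]] ['pixels', 'K', 'cam_to_world']
[[-0.82841513  0.30591956 -0.46919249 -0.25351206]
 [-0.56008572 -0.46094235  0.68835756  1.13051441]
 [-0.00568864  0.83303383  0.5531928   0.97616138]
 [ 0.          0.          0.          1.        ]]
wrist [[285.8098898242416, 0.0, 317.0279272742407], [0.0, 285.8098898242416, 197.67004071198056], [0.0, 0.0, 1.0]] ['pixels', 'K', 'mount']
[[ 4.02390109e-04  9.45302254e-01  3.26195472e-01  8.43310071e-02]
 [ 9.99999868e-01 -4.84854212e-04  1.71503681e-04  6.37165561e-04]
 [ 3.20280064e-04  3.26195360e-01 -9.45302325e-01 -1.42810505e-01]
 [ 0.00000000e+00  0.00000000e+00  0.00000000e+00  1.00000000e+00]]
```

View pics/scene0.png

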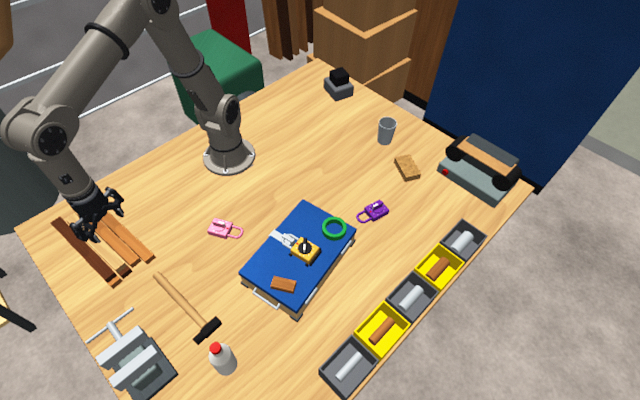

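View pics/side0.png

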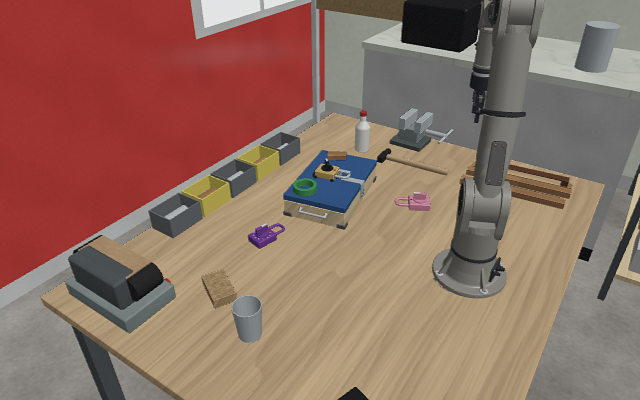

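View pics/wrist0.png

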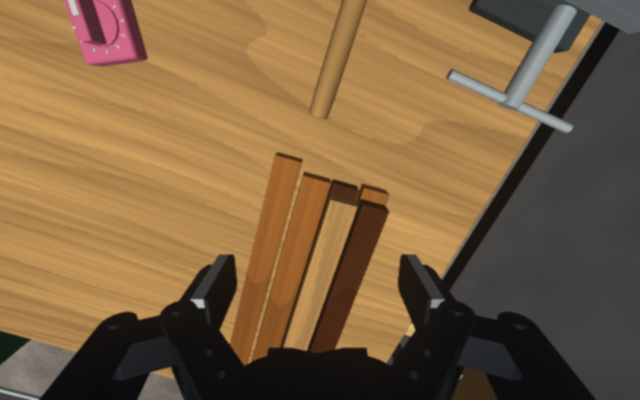

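The lock sits at about (305,250) in the scene view and (326,172) in the side view, on the blue lid. I'll zoom in on both.

```bash
cat > h.py <<'E'
import numpy as np, cv2
from workcell import ctrl
from scipy.spatial.transform import Rotation as R
def cam(n):
    s=ctrl.read_state(); c=ctrl.read_camera(n)
    K=np.array(c["K"])
    if n=="wrist":
        T=np.eye(4);T[:3,:3]=R.from_rotvec(s["tcp_rot"]).as_matrix();T[:3,3]=s["position"]
        M=T@np.array(c["mount"])
    else: M=np.array(c["cam_to_world"])
    return c["pixels"][:,:,::-1].copy(),K,M
def ray(K,M,u,v):
    d=np.array([(u-K[0,2])/K[0,0],-(v-K[1,2])/K[1,1],-1.]); return M[:3,3],M[:3,:3]@d
def at(K,M,u,v,z):
    o,d=ray(K,M,u,v); return o+d*(z-o[2])/d[2]
def proj(K,M,p):
    q=np.linalg.inv(M)@np.append(p,1.); return np.array([K[0,2]+K[0,0]*q[0]/-q[2],K[1,2]-K[1,1]*q[1]/-q[2]])
def zoom(img,x0,y0,w,h,f,name):
    cv2.imwrite(name,cv2.resize(img[y0:y0+h,x0:x0+w],None,fx=f,fy=f,interpolation=cv2.INTER_CUBIC))
E
python3 - <<'E'
from h import *
im,K,M=cam("scene"); zoom(im,220,190,150,130,5,"pics/sc1.png")
for p in [(304,200),(356,231),(239,271),(293,309)]: print(p,at(K,M,*p,0.085).round(3))
print(at(K,M,305,243,.14))
im,K,M=cam("side"); zoom(im,270,140,120,90,6,"pics/si1.png")
E
```

```text
(304, 200) [0.42  0.021 0.085]
(356, 231) [0.631 0.056 0.085]
(239, 271) [ 0.479 -0.305  0.085]
(293, 309) [ 0.681 -0.268  0.085]
[ 0.57114846 -0.11602859  0.14      ]
```

View pics/sc1.png

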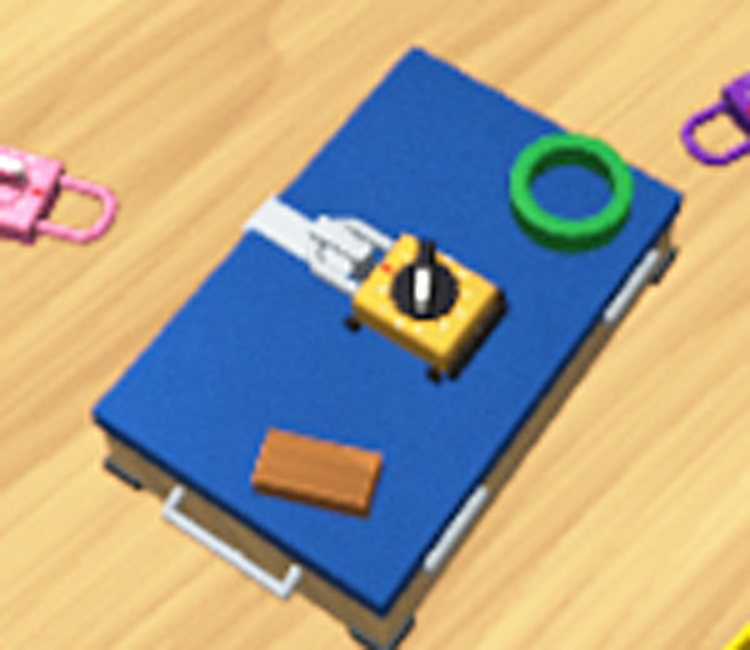

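View pics/si1.png

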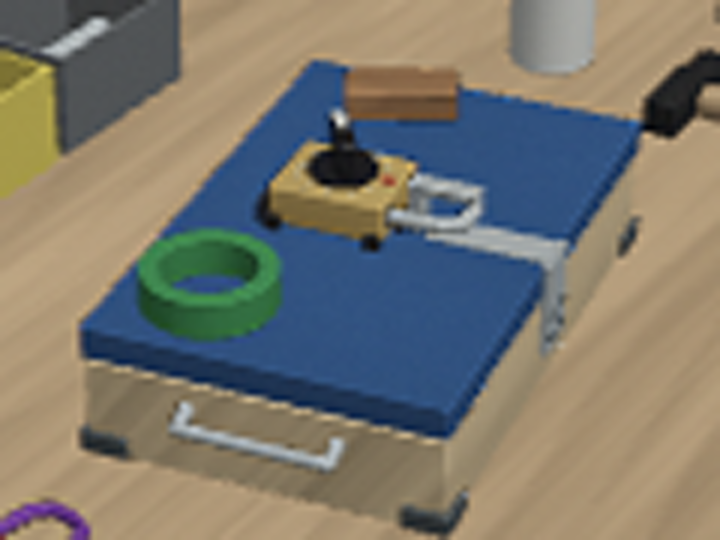

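```bash
python3 -m jog '2 2 3 0.18; 6 6 7 0.36; 10 10 7 0.54; 14 14 7 0.72; 18 18 7 0.9; 22 22 7 1.08; 26 26 7 1.26; 30 30 7 1.44; 34 34 7 1.62; 37 39 6 1.8'
python3 -m jog '0 0 0 0; 0 0 0 0' 
python3 - <<'E'
from h import *
s=ctrl.read_state(); print(s["position"],s["tcp_rot"],s["q"],s["ft_force"])
im,K,M=cam("wrist"); cv2.imwrite("pics/w1.png",im); print(proj(K,M,[.573,-.121,.13]))
E
```

```text
t: 1.5
position: [0.5746, -0.121, 0.2914]
tcp_rot: [1.45, 2.785, 0.0]
ft_force: [0.5, -0.5, -0.8]
finger_gap: 1.0
t: 1.75
position: [0.5727, -0.1216, 0.2909]
tcp_rot: [-1.456, -2.783, 0.002]
ft_force: [-0.1, 0.6, -0.3]
finger_gap: 1.002
[ 0.57270215 -0.12163823  0.29090282] [-1.45622279e+00 -2.78310506e+00  1.84256121e-03] [ 0.52788854  0.41205259 -0.52564578  1.2756788   0.20358736  1.50680506
  0.63260166] [-0.10861346  0.55480249 -0.30316738]
[317.696601   179.11992684]
```

View pics/w1.png

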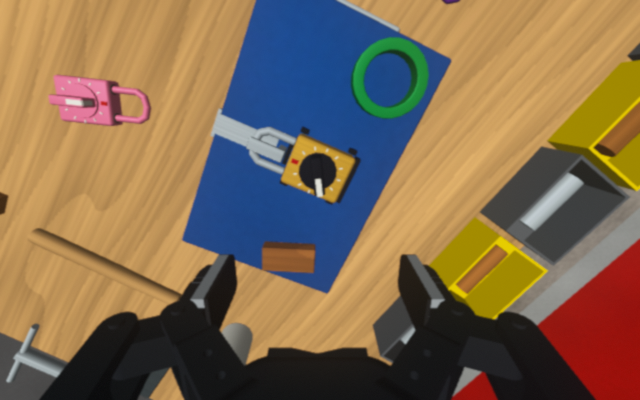

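The lock is centred near (318,170). The white pointer points down at (319,188), and the red mark is at (295,161). I'll zoom in and measure.

```bash
python3 - <<'E'
from h import *
im,K,M=cam("wrist"); zoom(im,240,110,140,110,5,"pics/w1z.png")
E
```

```text
(no output)
```

View pics/w1z.png

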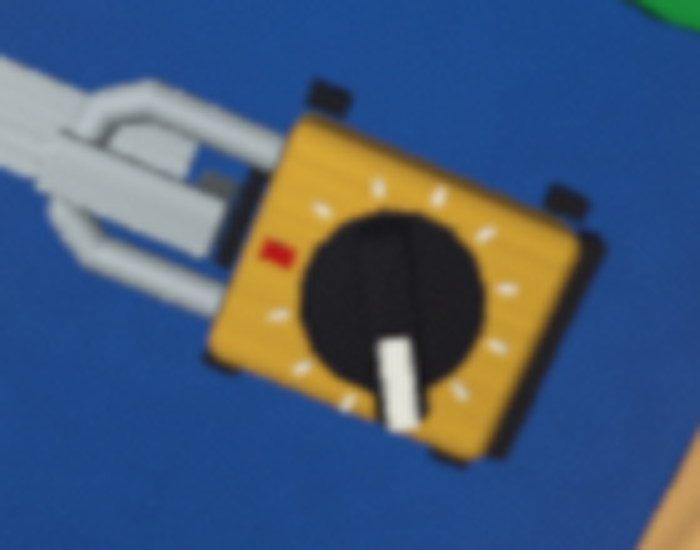

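```bash
python3 - <<'E'
from h import *
im,K,M=cam("wrist")
f=lambda p,z:at(K,M,240+p[0]/5-.4,110+p[1]/5-.4,z)[:2]
c=[f(p,.111) for p in [(308,116),(582,240),(485,460),(210,352)]]
ctr=np.mean(c,0); print("ctr",ctr)
print("edges",np.linalg.norm(c[0]-c[1]),np.linalg.norm(c[1]-c[2]),np.linalg.norm(c[2]-c[3]),np.linalg.norm(c[0]-c[3]))
ang=lambda d:np.arctan2(d[1],d[0])
print("yaw",ang(c[1]-c[0]),ang(c[2]-c[3]),ang(c[0]-c[3])-np.pi/2,ang(c[1]-c[2])-np.pi/2)
for a,b in [((278,254),(496,346)),((322,210),(460,390))]:
  A,B=f(a,.111),f(b,.111); print("mid",(A+B)/2,ang(B-A))
a=f((394,340),.1395);b=f((403,430),.1395); print("stripe",a,b,np.linalg.norm(b-a),ang(b-a)+np.pi)
print("bar", f((384,225),.1395))
s=ctrl.read_state(); X=R.from_rotvec(s["tcp_rot"]).as_matrix(); print("heading",ang(X[:2,0]),X[:,2])
im,K,M=cam("side"); zoom(im,290,150,90,60,8,"pics/si2.png")
im,K,M=cam("scene"); zoom(im,270,215,70,55,10,"pics/sc2.png")
E
```

```text
ctr [ 0.57006351 -0.1160849 ]
edges 0.06793880121215042 0.057333180642476805 0.07035778440662446 0.05929220015225648
yaw 0.1833149967297058 0.21205199940605493 0.18845344351632232 0.23033132092410025
mid [ 0.56905024 -0.11812762] 0.19654739920722014
mid [ 0.57005497 -0.11783733] -0.3231302068040007
stripe [ 0.57107906 -0.11887428] [ 0.5842088  -0.13439466] 0.020329097585572282 2.272944920386226
bar [ 0.5553497  -0.09980175]
heading 2.174098625792695 [ 9.11851603e-06 -1.32291057e-03 -9.99999125e-01]
```

View pics/sc2.png

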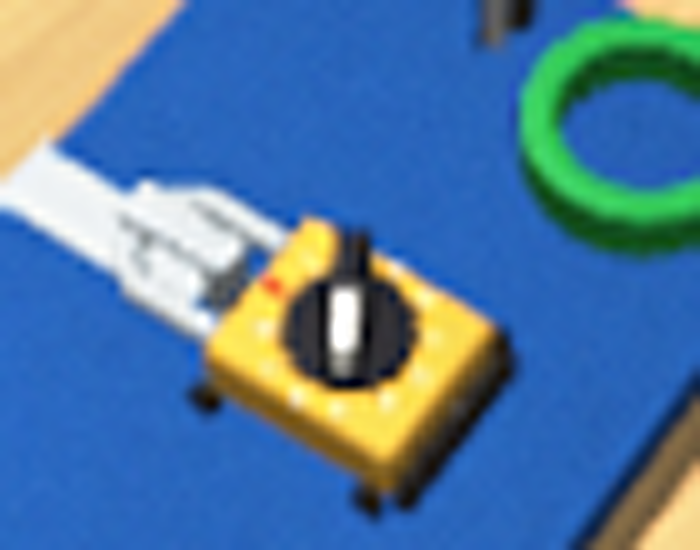

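```bash
python3 -m jog '-0.25 0.38 -3 0.1; -0.25 0.38 -7 0.1; -0.25 0.38 -11 0.1; -0.25 0.38 -13 0.1; -0.25 0.38 -13 0.1; -0.25 0.38 -13 0.1' 4 20
python3 - <<'E'
from h import *
s=ctrl.read_state(); X=R.from_rotvec(s["tcp_rot"]).as_matrix(); print(s["position"],"heading",np.arctan2(X[1,0],X[0,0]))
im,K,M=cam("wrist"); cv2.imwrite("pics/w2.png",im)
E
```

```text
t: 2.75
position: [0.5712, -0.1179, 0.1627]
tcp_rot: [1.315, 2.85, 0.001]
ft_force: [0.4, -0.1, 1.0]
finger_gap: 0.467
[ 0.57120861 -0.11793284  0.16267573] heading 2.2769023958309584
```

View pics/w2.png

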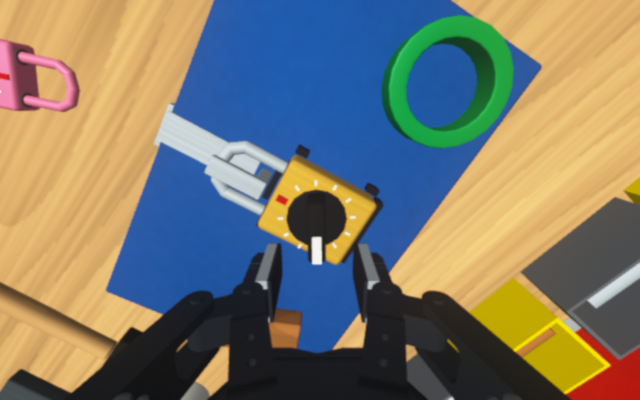

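The bar is vertical at u≈317, midway between the pads. I'll descend and grip it.

```bash
python3 -m jog '-0.1 0 -2 0; -0.1 0 -4 0; -0.1 0 -4.3 0; -0.1 0 -4.3 0' 
python3 -m jog '0 0 0 0; 0 0 0 0; 0 0 0 0; 0 0 0 0; 0 0 0 0; 0 0 0 0' 0.6 30
python3 - <<'E'
from h import *
im,K,M=cam("wrist"); cv2.imwrite("pics/w3.png",im)
E
```

```text
t: 3.3
position: [0.5702, -0.1175, 0.1195]
tcp_rot: [1.314, 2.851, 0.001]
ft_force: [-1.3, -0.3, 0.6]
finger_gap: 0.47
t: 4.05
position: [0.5701, -0.1175, 0.1195]
tcp_rot: [1.314, 2.851, 0.0]
ft_force: [-0.1, -0.7, 5.6]
finger_gap: 0.133
```

View pics/w3.png

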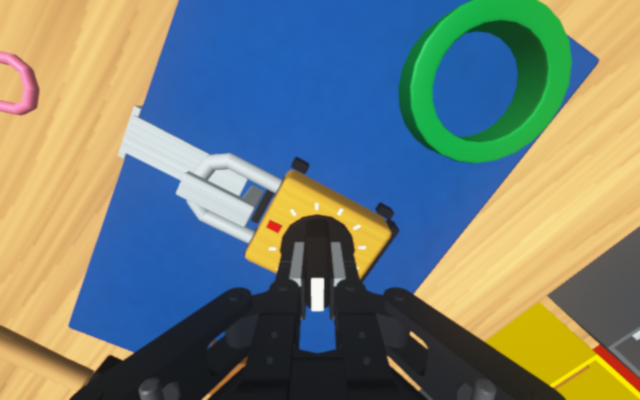

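```bash
python3 -m jog '0 0 0 -0.15; 0 0 0 -0.3; 0 0 0 -0.45; 0 0 0 -0.6; 0 0 0 -0.75; 0 0 0 -0.9; 0 0 0 -1.05; 0 0 0 -1.05' - 40
python3 -m jog '0 0 0 -0.15; 0 0 0 -0.3; 0 0 0 -0.45; 0 0 0 -0.6; 0 0 0 -0.75; 0 0 0 -0.9; 0 0 0 -1.04; 0 0 0 -1.04; 0 0 0 -1.04'
python3 - <<'E'
from h import *
s=ctrl.read_state(); X=R.from_rotvec(s["tcp_rot"]).as_matrix(); print(s["position"],"heading",np.arctan2(X[1,0],X[0,0]),s["ft_torque"])
im,K,M=cam("wrist"); cv2.imwrite("pics/w4.png",im)
E
```

```text
t: 5.1
position: [0.5694, -0.1177, 0.1195]
tcp_rot: [2.568, 1.807, -0.001]
ft_force: [-2.1, -0.0, 6.7]
finger_gap: 0.127
t: 6.22
position: [0.5688, -0.117, 0.1195]
tcp_rot: [-3.127, -0.294, 0.001]
ft_force: [-4.1, 1.3, 8.5]
finger_gap: 0.124
[ 0.5688116  -0.11699504  0.119488  ] heading 0.1876591857202642 [ 0.12708527  0.79917345 -0.11235132]
```

View pics/w4.png

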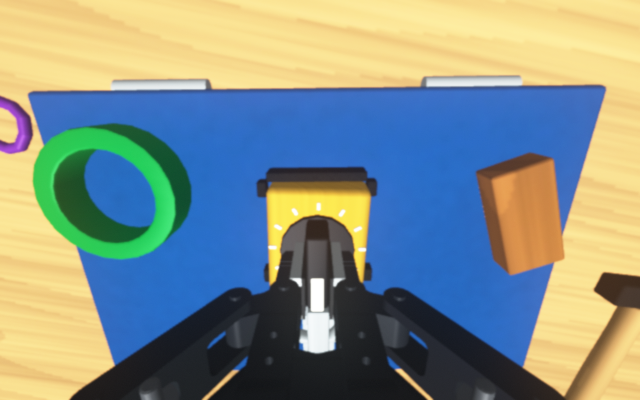

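The pointer now points toward the shackle. I'll release, rise and check.

```bash
python3 -m jog '0 0 0 0; 0 0 0 0; 0 0 0 0; 0 0 0 0; 0 0 4 0; 0 0 8 0; 0 0 12 0; 0 0 12 0; 0 0 12 0' 8
python3 - <<'E'
from h import *
s=ctrl.read_state(); X=R.from_rotvec(s["tcp_rot"]).as_matrix(); print(s["position"],"heading",np.arctan2(X[1,0],X[0,0]),s["ft_force"])
im,K,M=cam("wrist"); zoom(im,220,110,200,150,4,"pics/w5.png")
im,K,M=cam("side"); zoom(im,290,150,90,60,8,"pics/si5.png")
E
```

```text
t: 7.4
position: [0.569, -0.1173, 0.2376]
tcp_rot: [-3.127, -0.295, 0.002]
ft_force: [0.1, 0.1, 0.1]
finger_gap: 0.939
[ 0.5689985  -0.11734793  0.23761813] heading 0.18789269201371292 [0.05626133 0.09421168 0.05167331]
```

View pics/w5.png

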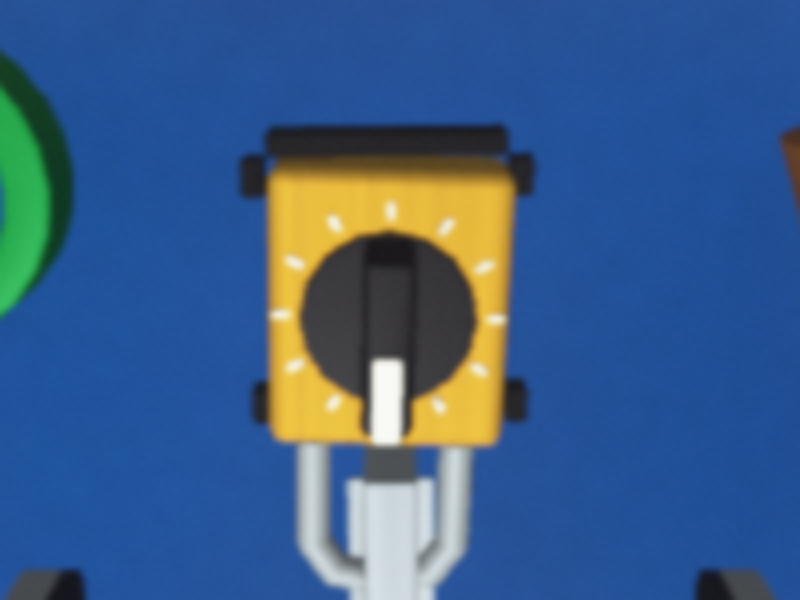

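View pics/si5.png

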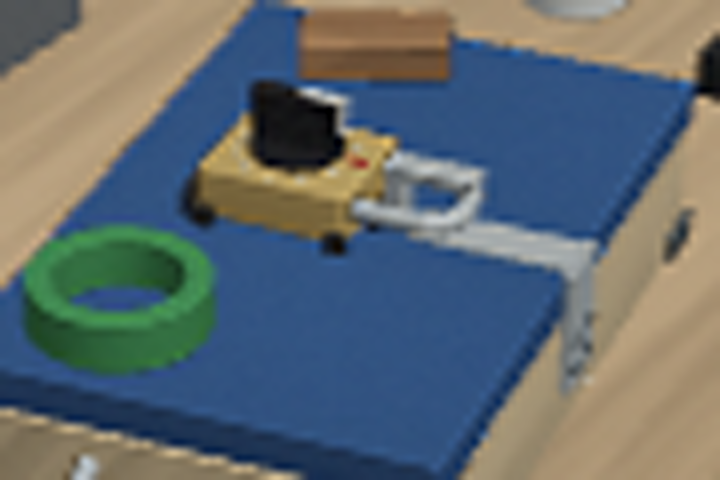

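The dial is aligned with the red mark, at about (318,221) in the full wrist image. Next I pinch the shackle legs.

```bash
python3 -m jog '-2.5 -0.5 0 0; -5.3 -1.05 -2 0; -5.3 -1.05 -6 0; -5.3 -1.05 -10 0; -5.3 -1.05 -10 0; -5.3 -1.05 -10 0' 6.6 30
python3 - <<'E'
from h import *
s=ctrl.read_state(); X=R.from_rotvec(s["tcp_rot"]).as_matrix(); print(s["position"],"heading",np.arctan2(X[1,0],X[0,0]),s["ft_force"])
im,K,M=cam("wrist"); cv2.imwrite("pics/w6.png",im)
E
```

```text
t: 8.25
position: [0.517, -0.128, 0.139]
tcp_rot: [3.127, 0.295, 0.001]
ft_force: [-0.4, -0.7, 0.3]
finger_gap: 0.774
[ 0.51704985 -0.12800065  0.13902501] heading 0.18789988026722304 [-0.44836979 -0.7188699   0.2527719 ]
```

View pics/w6.png

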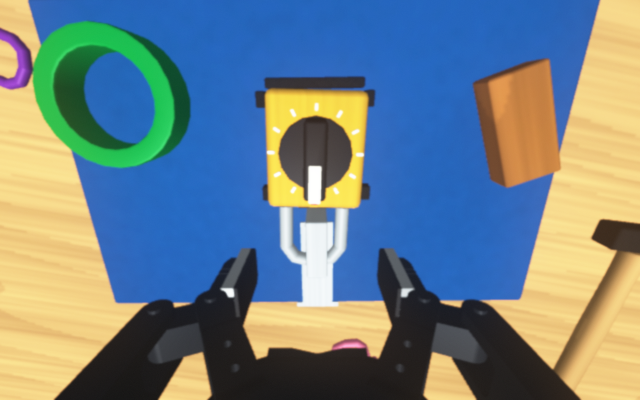

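The legs at u≈287 and 342 sit between the pads. I'll descend and grip.

```bash
python3 -m jog '-0.1 0 -2 0; -0.1 0 -4 0; -0.1 0 -5.1 0; -0.1 0 -5.1 0' 
python3 -m jog '0 0 0 0; 0 0 0 0; 0 0 0 0; 0 0 0 0; 0 0 0 0; 0 0 0 0' 4 35
python3 - <<'E'
from h import *
im,K,M=cam("wrist"); cv2.imwrite("pics/w7.png",im)
im,K,M=cam("side"); zoom(im,290,130,110,80,7,"pics/si7.png")
E
```

```text
t: 8.8
position: [0.5157, -0.1279, 0.0876]
tcp_rot: [3.128, 0.295, 0.0]
ft_force: [-0.3, 0.7, 0.2]
finger_gap: 0.772
t: 9.55
position: [0.5162, -0.1276, 0.0887]
tcp_rot: [3.128, 0.295, 0.003]
ft_force: [-0.6, 1.3, 5.8]
finger_gap: 0.53
```

View pics/w7.png

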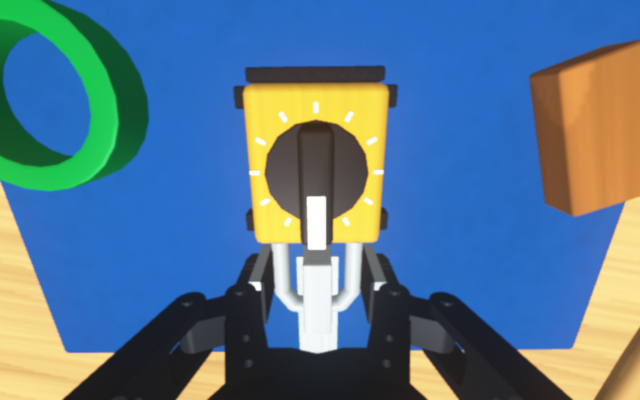

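View pics/si7.png

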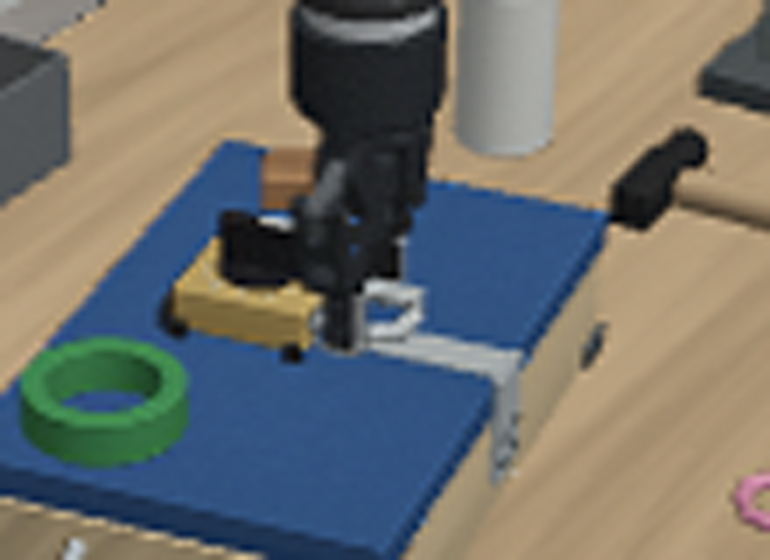

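```bash
python3 -m jog '-0.5 -0.095 0 0; -1 -0.19 0 0; -1.5 -0.285 0 0; -2 -0.38 0 0; -2.4 -0.455 0 0; -2.7 -0.51 0 0; -2.7 -0.51 0 0; -2.7 -0.51 0 0; -2.7 -0.51 0 0' 
python3 - <<'E'
from h import *
im,K,M=cam("wrist"); cv2.imwrite("pics/w8.png",im)
im,K,M=cam("side"); zoom(im,290,130,110,80,7,"pics/si8.png")
E
```

```text
t: 10.78
position: [0.4902, -0.1328, 0.0879]
tcp_rot: [3.127, 0.295, 0.005]
ft_force: [4.2, 2.3, 4.5]
finger_gap: 0.535
```

View pics/w8.png

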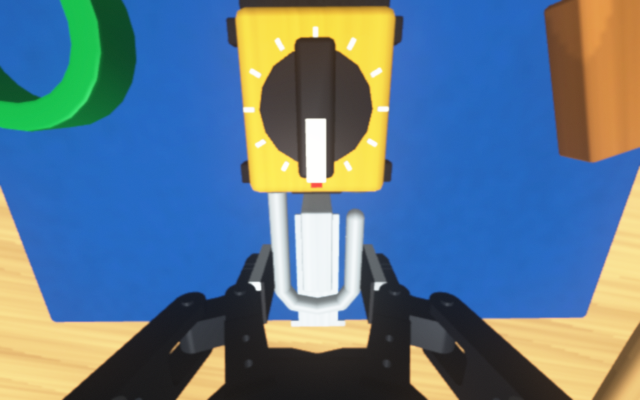

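View pics/si8.png

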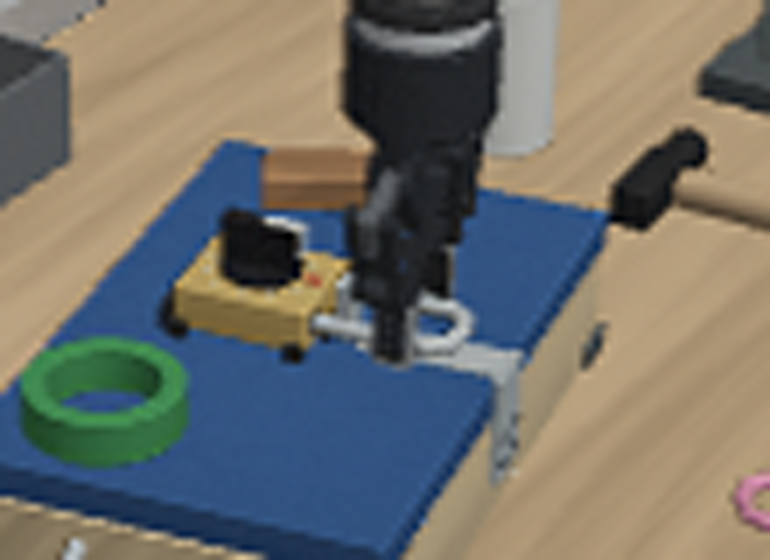

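The free leg's end shows at (355,215), so the shackle is fully out. The lock is still in its rest. I'll release, rise and measure the case.

```bash
python3 -m jog '0 0 0 0; 0 0 0 0; 0 0 0 0; 0 0 4 0; 0 0 9 0; 0 0 14 0; 3 0.5 16 0; 6 1 16 0; 6 1 16 0; 6 1 16 0' 6.5 30
python3 - <<'E'
from h import *
s=ctrl.read_state(); X=R.from_rotvec(s["tcp_rot"]).as_matrix(); print(s["position"],"heading",np.arctan2(X[1,0],X[0,0]),s["ft_force"])
im,K,M=cam("wrist"); zoom(im,220,110,200,150,4,"pics/w9.png"); np.savez("w9.npz",K=K,M=M)
im,K,M=cam("side"); zoom(im,290,130,110,80,7,"pics/si9.png")
E
```

```text
t: 12.12
position: [0.5472, -0.1235, 0.2464]
tcp_rot: [-3.128, -0.294, 0.005]
ft_force: [-1.3, 0.1, 0.1]
finger_gap: 0.764
[ 0.54721168 -0.12348743  0.24641631] heading 0.18728023169335675 [-1.25220041  0.09732597  0.11630418]
```

View pics/w9.png

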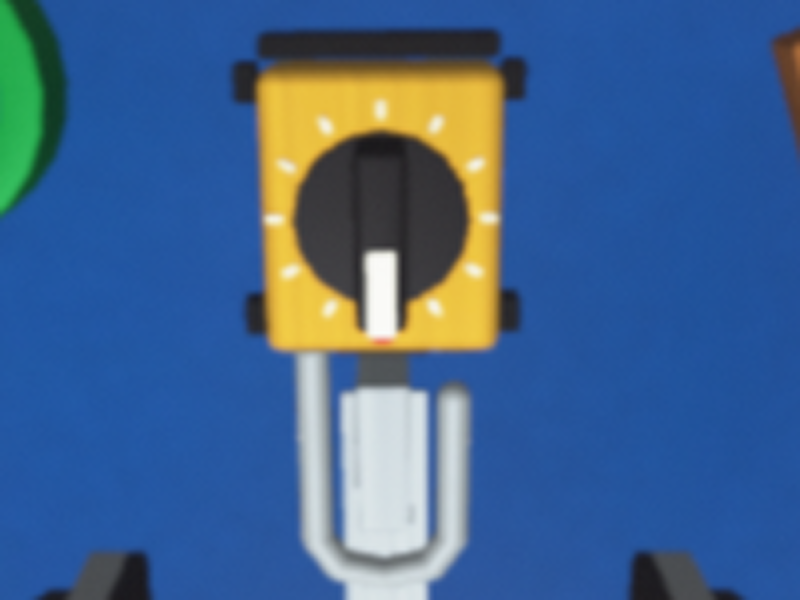

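View pics/si9.png

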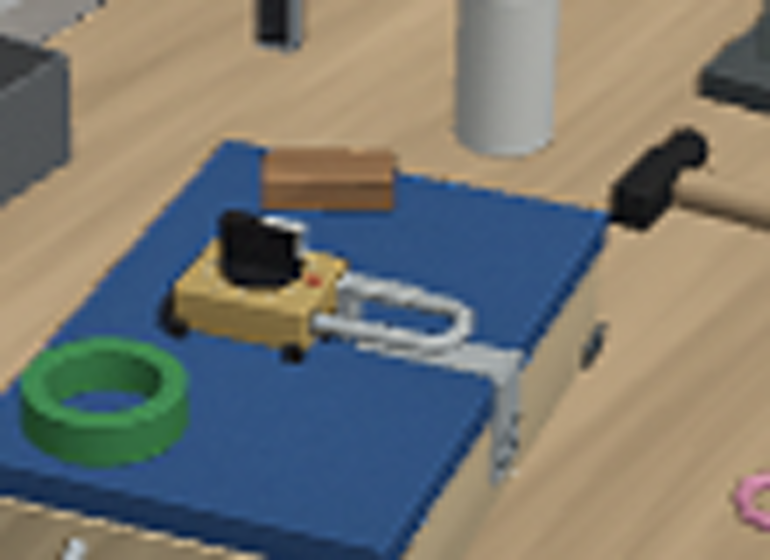

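```bash
python3 - <<'E'
from h import *
d=np.load("w9.npz");K,M=d["K"],d["M"]
f=lambda p,z:at(K,M,220+p[0]/4-.4,110+p[1]/4-.4,z)[:2]
for a,b in [((274,219),(489,218)),((286,165),(474,271)),((476,164),(290,272)),((325,126),(435,308)),((436,124),(331,309))]:
  A,B=f(a,.111),f(b,.111);e=A-B; print((A+B)/2,np.linalg.norm(e),np.arctan2(e[1],e[0]))
c=[f(p,.111) for p in [(257,66),(503,68),(498,350),(268,350)]]; print(np.mean(c,0))
print("bow outer",f((384,578),.100))
E
```

```text
[ 0.56958681 -0.1176775 ] 0.05319267867732185 1.7633491344181167
[ 0.56950664 -0.11768642] 0.05355693565259391 1.2371146836087197
[ 0.56950081 -0.11770549] 0.053499377739221546 -0.849959040935613
[ 0.56935828 -0.11771663] 0.05321541251347808 0.7218554267223176
[ 0.56948922 -0.11784674] 0.05335184439735081 -0.32272851050045837
[ 0.57061781 -0.11750756]
bow outer [ 0.46396133 -0.13813284]
```

```bash
python3 -m jog '1.54 0.45 0 0; 1.54 0.45 -3 0; 1.54 0.45 -6 0; 1.54 0.45 -9 0; 1.54 0.45 -12 0; 1.54 0.45 -12 0; 1.54 0.45 -12 0' 8.5 30
python3 - <<'E'
from h import *
s=ctrl.read_state(); X=R.from_rotvec(s["tcp_rot"]).as_matrix(); print(s["position"],"heading",np.arctan2(X[1,0],X[0,0]),s["ft_force"])
im,K,M=cam("wrist"); cv2.imwrite("pics/w10.png",im)
E
```

```text
t: 13.1
position: [0.5643, -0.1189, 0.1286]
tcp_rot: [3.127, 0.294, 0.003]
ft_force: [-0.8, 0.8, 1.2]
finger_gap: 0.996
[ 0.56432567 -0.11892861  0.12860866] heading 0.1873969808167582 [-0.76865543  0.81468647  1.17279098]
```

View pics/w10.png

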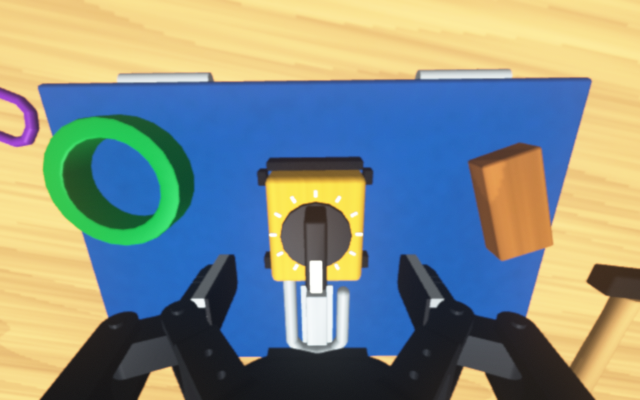

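The case at u≈267–365 is centred between the open pads. I'll go down and grip the case sides.

```bash
python3 -m jog '-0.15 0 -1.5 0; -0.15 0 -3 0; -0.15 0 -4.1 0; -0.15 0 -4.1 0; -0.15 0 -4.1 0' 
python3 -m jog '0 0 0 0; 0 0 0 0; 0 0 0 0; 0 0 0 0; 0 0 0 0; 0 0 0 0' 5 80
python3 - <<'E'
from h import *
im,K,M=cam("wrist"); cv2.imwrite("pics/w11.png",im)
im,K,M=cam("side"); zoom(im,290,130,110,80,7,"pics/si11.png")
E
```

```text
t: 13.78
position: [0.5626, -0.1185, 0.0864]
tcp_rot: [3.128, 0.295, 0.001]
ft_force: [0.4, -0.2, -0.1]
finger_gap: 1.0
t: 14.52
position: [0.5632, -0.1184, 0.0874]
tcp_rot: [3.127, 0.295, 0.003]
ft_force: [-0.4, 0.7, 5.6]
finger_gap: 0.684
```

View pics/w11.png

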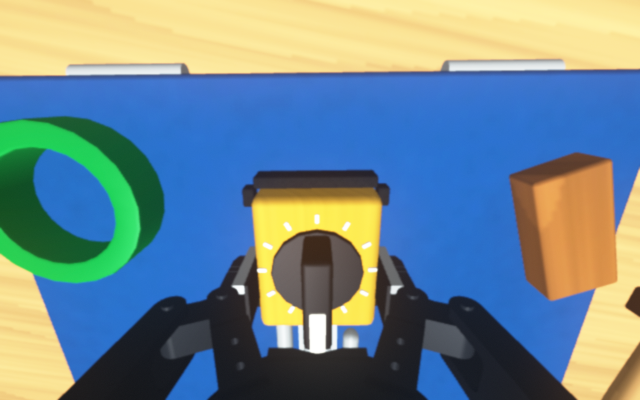

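View pics/si11.png

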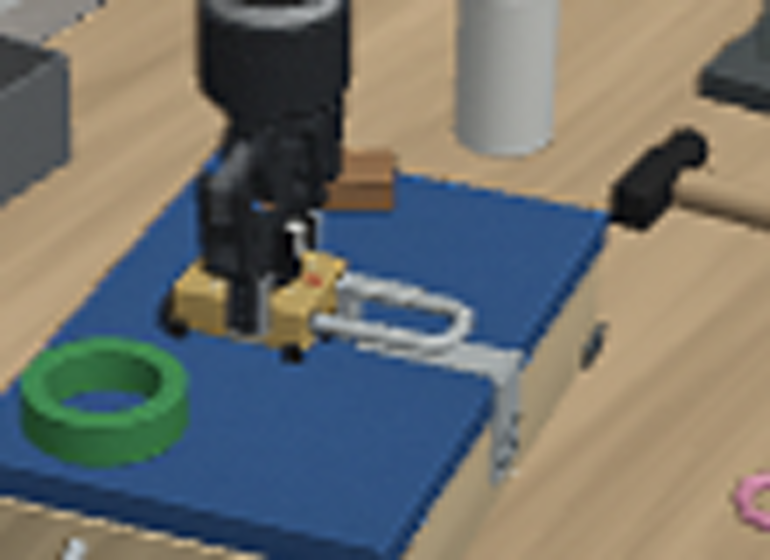

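Both pads are on the case sides. I'll lift straight up.

```bash
python3 -m jog '0 0 0 0; 0 0 0.5 0; 0 0 1.5 0; 0 0 3 0; 0 0 4 0; 0 0 4 0; 0 0 4 0' 5 100
python3 - <<'E'
from h import *
im,K,M=cam("wrist"); cv2.imwrite("pics/w12.png",im)
im,K,M=cam("side"); zoom(im,290,130,110,80,7,"pics/si12.png")
E
```

```text
t: 15.5
position: [0.5618, -0.1185, 0.1261]
tcp_rot: [-3.128, -0.294, 0.001]
ft_force: [0.0, -0.2, -7.2]
finger_gap: 0.677
```

View pics/si12.png

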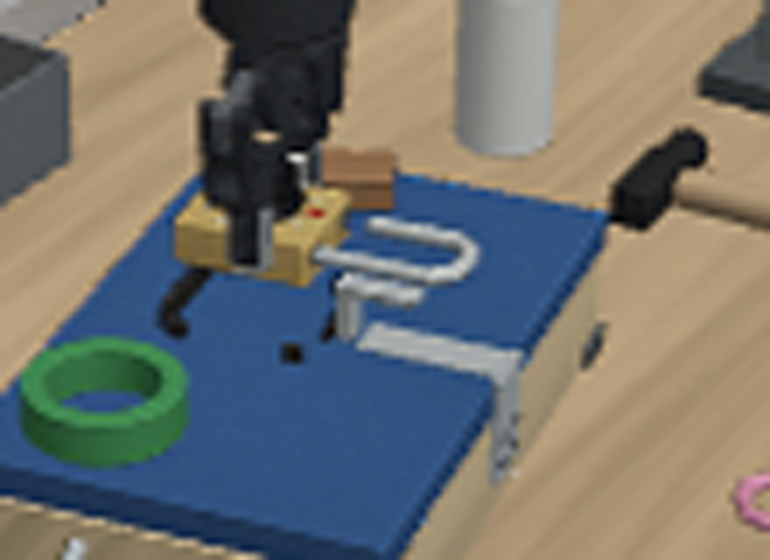

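View pics/w12.png

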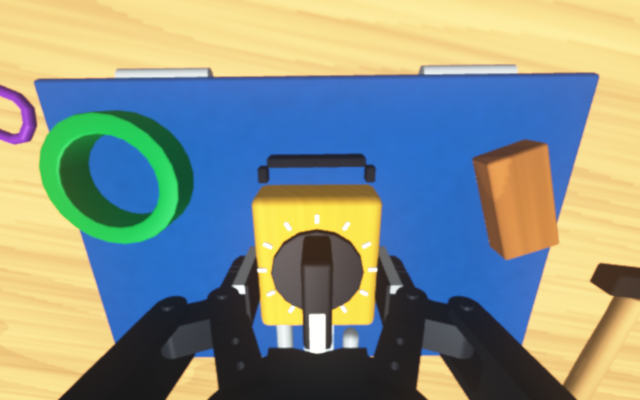

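The lock has come off the hasp level, with the shackle out. I'll raise it to about 15 cm.

```bash
python3 -m jog '0 0 1.5 0; 0 0 3 0; 0 0 5 0; 0 0 7 0; 0 0 9 0; 0 0 10.5 0; 0 0 11 0; 0 0 11 0; 0 0 11 0; 0 0 11 0'
python3 -m jog '0 0 0 0; 0 0 0 0; 0 0 0 0; 0 0 0 0'
python3 - <<'E'
from h import *
s=ctrl.read_state(); print(s["joint_velocities"].round(4) if hasattr(s["joint_velocities"],"round") else s["joint_velocities"])
im,K,M=cam("wrist"); cv2.imwrite("pics/w13.png",im)
im,K,M=cam("side"); zoom(im,270,90,130,110,6,"pics/si13.png")
im,K,M=cam("scene"); cv2.imwrite("pics/sc13.png",im)
E
```

```text
t: 16.85
position: [0.5618, -0.1184, 0.2354]
tcp_rot: [-3.127, -0.295, 0.003]
ft_force: [0.3, -0.7, -6.0]
finger_gap: 0.678
t: 17.35
position: [0.5623, -0.1185, 0.2363]
tcp_rot: [3.128, 0.295, 0.0]
ft_force: [0.0, 0.5, -5.6]
finger_gap: 0.677
[-0.0001  0.0007 -0.0013  0.0009  0.0009 -0.0011  0.0008]
```

View pics/si13.png

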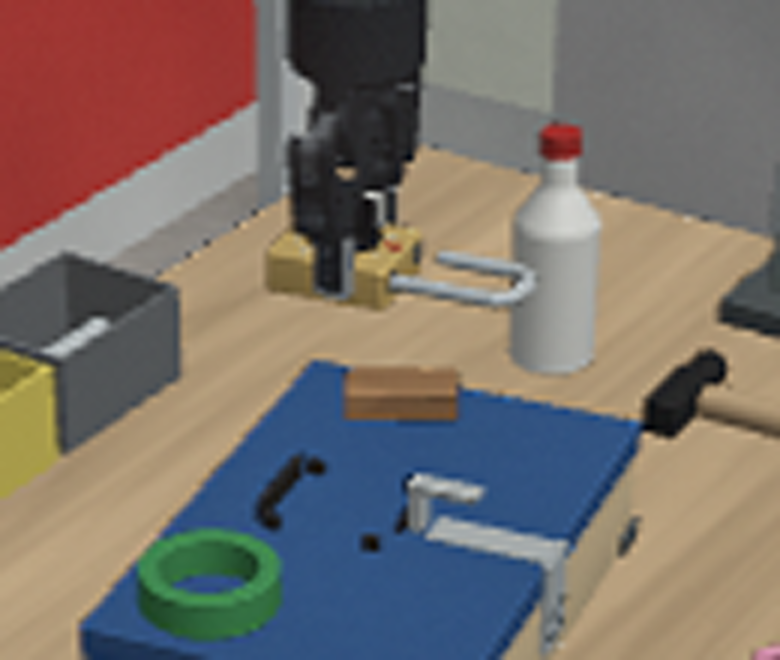

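View pics/w13.png

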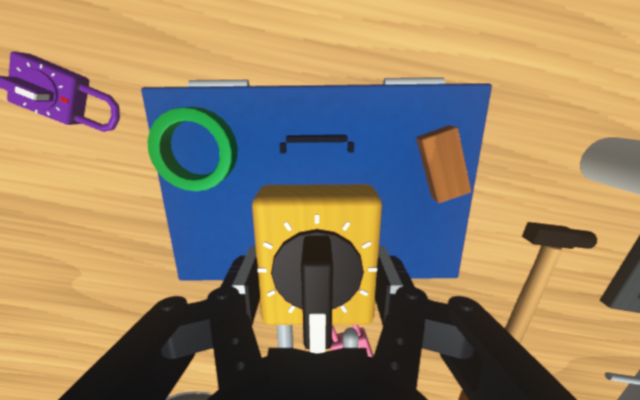

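View pics/sc13.png

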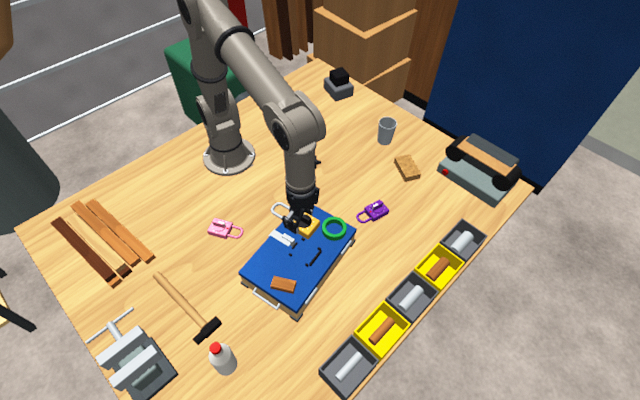

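The lock is held level with the dial up and the shackle out, about 15 cm above the lid, and the other things look untouched. I'm handing the job in.

```bash
python3 -c "
from workcell import ctrl
print(ctrl.close_job())"
```

```text
the job is handed in; nothing more can be done
None
```

I carried out every step of the task and handed the job in at about 17.5 s. The hand-in gives no verdict, so I can't confirm that it was scored as passed.

- **Dial:** I turned it about 2.09 rad clockwise, and the wrist camera then showed the pointer at the red mark.
- **Shackle:** I pinched both legs and pulled them about 26.5 mm towards the chest's front, with the lock still in its rest.
- **Lift:** I regripped the case by its sides with a 100 N grip setting and lifted it straight off the hasp.

**Last checks:**
- **Height:** the gripper had risen about 149 mm since gripping, so the underside is about 15 cm above the lid.
- **Hold:** the lock looked level and dial up in the pictures, the arm was still, and the force reading of 5.6–6 N matches its weight.
- **Bystanders:** all of them looked unmoved in the pictures.

**One small disagreement:** measured from the picture, the bow put the shackle at roughly 23 mm out, while the arm's pull suggested 26 mm. Both are above the 20 mm needed at the pull and the 18 mm needed at the end.

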